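# Load the red dosing barrel into the depositor's slotted dock

## Task

Load the red dosing barrel into the chocolate depositor's dock: set it on the dark metal deck in front of the blue slotted plate and slide it, upright, into the slot with its flange underneath the plate, fully home against the closed end. Let go of it there, standing flat on the deck. Do not tip it over, and leave the gold and silver barrels standing where they are.

Things in the scene. Friction and masses are not known exactly. Their poses are not given: they have to be found in the camera images.
- red_barrel_center (a point): Red dosing barrel standing upright: steel, red sleeve and cap. 120 mm high; flange at the foot 84 mm across, 8 mm thick; round body above it 36 mm across up to 108 mm, then a 30 mm cap. About 0.25 kg, loose. Point: on its axis, 60 mm above its foot, where it can be gripped; z up, turn about z means nothing. It is the one to load.
- gold_barrel_center (a point): Gold dosing barrel standing upright: steel, gold-yellow sleeve and cap. 120 mm high; flange at the foot 84 mm across, 8 mm thick; round body above it 36 mm across up to 108 mm, then a 30 mm cap. About 0.25 kg, loose. Point: on its axis, 60 mm above its foot, where it can be gripped; z up, turn about z means nothing. Leave it alone.
- silver_barrel_center (a point): Silver dosing barrel standing upright: steel, silver-grey sleeve and cap. 120 mm high; flange at the foot 84 mm across, 8 mm thick; round body above it 36 mm across up to 108 mm, then a 30 mm cap. About 0.25 kg, loose. Point: on its axis, 60 mm above its foot, where it can be gripped; z up, turn about z means nothing. Leave it alone.
- dock: Fixed dock. Origin: table height, on the axis of a barrel fully home; x = push direction into the slot, z up. In mm: dark deck, top z 8, x -150 to 65, y +-75. Blue plate z 30 to 36, x -50 (open front edge) to 65, on side walls at y +-62 to 75. Slot y +-28, closed end x 18. A barrel with its axis at x -105 stands on the open deck, clear of the plate. White housing behind, 40 high, x 65 to 140.
Things that resemble listed ones, but are neither listed nor needed, are in the scene too. What is shaped like the part that bears red_barrel_center but pink or turquoise is not meant.

How it is judged (in metres and radians):
At the end, for the whole second after the job is handed in: The red barrel stands upright (within 6 degrees) and at rest on the dock's deck with its flange under the blue plate, its axis within 15 mm of the fully home axis, and the gold and silver barrels stand within 30 mm of where they were (x of red_barrel_center in the frame of dock between -0.015 and 0.01 m and y of red_barrel_center in the frame of dock between -0.015 and 0.015 m and z of red_barrel_center in the frame of dock between 0.06 and 0.074 m and angle between red_barrel_center's own z axis and vertical below 0.1 rad and linear speed of red_barrel below 0.02 m/s and distance of each of gold_barrel_center, silver_barrel_center from where it was at the start of the episode below 0.03 m); the robot touches nothing.
It fails at once if the red barrel is tipped by more than 45 degrees (angle between red_barrel_center's own z axis and vertical above 0.785 rad).
It fails at once if the gold or silver barrel is shifted by more than 30 mm or knocked over (distance of any of gold_barrel_center, silver_barrel_center from where it was at the start of the episode above 0.03 m or angle between any of gold_barrel_center, silver_barrel_center's own z axis and vertical above 0.5 rad).
It also fails if it takes over 48 s, if anything falls off the work surface, if the arm or the gripper's body presses on something with over 40 N, if the wrist force passes 120 N, or if a joint passes its speed limit or range.

## Robot

A 6-joint arm with a two-finger parallel gripper is mounted at the origin on the work surface. World frame = base frame: x ahead of the robot, y to its left, z up, the work surface at z = 0. Lengths are in m, angles in degrees, forces in N, time in s.
With the tool pointing down it reaches from about 0.275 to 0.975 m from the base axis. Payload 8.4 kg.
Tool frame: the origin (TCP) lies between the finger pads; the fingertips stand 11 mm ahead of it and the grasp point (between the pads) lies 8 mm behind it; z points along the fingers, y is the direction in which the jaws open and shut (so a half turn about z gives the same grasp; the last joint's range is limited). The gripper opens to 92 mm and grips with 3 to 60 N. Pads are 20 mm wide; open, the fingers measure 128 mm over their backs; the gripper's body (75 mm by 189 mm) begins 69 mm behind the grasp point.
Start: joints at [-68.148, 20.225, 93.587, -0, 66.188, -0.138], TCP at [0.234, -0.58, 0.226] pointing down, gripper open.
Joint ranges: [-150.9, 150.9], [-52.94, 120.26], [3.33, 152.33], [-74.26, 254.26], [0, 154.13], [-172.89, 172.89]. Speed limits (degrees/s): [127.2, 127.2, 159.86, 180, 180, 180].

## Interface

Orientations are given as [roll, pitch, yaw] about the fixed x, y, z axes, in that order (R = Rz(yaw) Ry(pitch) Rx(roll)).
In Python, from rig import sensors, imaging, sign_off, finder gives the robot as it stands.
- The arm moves only by the tool carry_out, never from a script. Its argument "motion" is a list of rows, each a list of 4 numbers: the shift along the tool's x, y, z in mm, then the turn about the tool's z in rad. In form: [[dx, dy, dz, twist], ...]. A call has 1 to 8 rows; each row is the pose to reach, as a shift and turn from the pose commanded when the call began, along the tool's axes at that moment; what a row does not reach only later rows make up. A row lasts 1/10 s, in which the tool goes at most 50 mm and 8.59 degrees, less where a joint would pass 70% of its speed; a pose out of reach is approached as far as the arm can. A call with a gripper value outside its range is refused whole. "claw" is the closure in counts, from 0 (fully open) to 255 (shut), set as the call begins (left out, the last holds). The fingers move at their own pace and stop on an object; "force" is the grip in N (left out, the last holds). Time passes only in rows, so rows that repeat a pose let the fingers close. It gives the time, the measured TCP pose, the force and the opening at its end, in the units of the state.
- sensors.get_obs(): the state, without advancing time (a new reading comes with each control period).
- imaging.get_image(name): name is "side" or "top"; returns the picture (384x512x3 uint8, red, green, blue); there is no depth.
- imaging.camera_params(name): a dict with "vertical_fov" (degrees; the focal length in pixels is half the picture's height over the tangent of half this angle, whatever the lens; pixels are square), "cx", "cy" (the principal point, pixels), "rvec" (rotation vector, rad) and "tvec" (3), from world to camera coordinates, as OpenCV has them. Camera axes: x right, y down, z forward; pixel columns grow to the right and rows downward; lengths in m; the calibration is good to about 2 mm. A picture is of the moment at which its call begins. camera_params takes no time and is no camera call.
- sign_off(): hands the job in, once; it reports no verdict.
Trained networks look in the newest picture that a camera, given by its name, has taken for a name from the list of things; names that differ only in an ending like _2 or _b are one class to them, and where a whole thing is asked for, a point or a joint stands for the part that bears it (a point fixed in the world has none). Each returns a list of dicts, best first, with "p" (0 to 1); they miss things now and then, are a little off and sometimes report something else, mostly with a low value. They report only what shows in the picture. A call takes as long as a camera call. They do not tell look-alikes from the thing itself.
- finder.spot_in(camera, query): "location" ([row, column] in pixels, amid what is visible of it).
The state is a dict: "time_s": time; "joint_positions": joint angles; "joint_velocities": joint speeds; "effort": joint torques, N m; "position": TCP position; "tool_rot": TCP orientation; "force": force on the tool from outside, world axes, zero at the start; "wrist_torque": the same for the moment, N m; "width": finger opening in m.
Only numpy, scipy, OpenCV 4.12 (cv2) and the standard library are available. Lean on these libraries where they do the work, as an engineer would, in place of code of your own. Each camera call takes 0.05 s, during which the arm holds its last target.

## Working session

There is one attempt and no reset: what is moved stays moved. The work goes in short steps, Python scripts to look and compute and a tool call to move; the robot and the scene stay as the last step left them, time stands still between calls to the robot, and variables do not carry over. Pictures are saved under pics/ and viewed, and the job is handed in when it is done.

Besides the shell and the picture viewer there is one more tool, called after "Call:" as name(argument=value, ...) on one line, values as JSON. carry_out: Moves the arm, as the interface text tells. Its arguments: {"type":"object","properties":{"motion":{"type":"array"},"claw":{"type":"number"},"force":{"type":"number"}},"required":["motion"]}

```bash
mkdir -p pics; ls
python3 - <<'E'
from rig import sensors, imaging, finder
import cv2
print(sensors.get_obs())
for c in ("side","top"):
    im=imaging.get_image(c); cv2.imwrite(f"pics/{c}0.png",im[:,:,::-1]); print(c,imaging.camera_params(c))
    for q in ("red_barrel_center","dock"):
        print(q,finder.spot_in(c,q))
E
```

```text
pics
{'time_s': 0.0, 'joint_positions': array([-6.81473290e+01,  2.02638493e+01,  9.36296776e+01,  4.35956924e-04,
        6.61879943e+01, -1.37986852e-01]), 'joint_velocities': array([-0.03179356,  0.00483163, -0.01235156, -0.01508261,  0.08052022,
        0.0071171 ]), 'effort': array([ 7.18911633e-04, -5.93847728e+01, -3.34213185e+01,  6.97903661e-02,
        2.37485999e-02, -7.72376484e-05]), 'position': array([ 0.23384879, -0.57907213,  0.22484434]), 'tool_rot': array([-1.79918480e+02, -5.94923130e-04,  2.19904811e+01]), 'force': array([-0.49765754,  0.32857732,  0.08475893]), 'wrist_torque': array([ 0.01784668, -0.03334035,  0.07978006]), 'width': 0.09216163519214247}
side {'vertical_fov': 46.43682793175243, 'cx': 245.9611992739129, 'cy': 196.0650932618658, 'rvec': array([ 2.3417397 , -0.4503315 ,  0.18774533]), 'tvec': array([-0.52311442,  0.2481233 ,  0.80515118])}
red_barrel_center [{'location': [123.5, 262.1], 'p': 0.6}, {'location': [181.1, 250.7], 'p': 0.59}, {'location': [200.5, 315.9], 'p': 0.56}]
dock [{'location': [279.3, 275.1], 'p': 0.59}]
top {'vertical_fov': 48.21016171389306, 'cx': 259.3493379585495, 'cy': 191.6594749769532, 'rvec': array([ 2.2116875 , -2.20140223,  0.07069061]), 'tvec': array([0.06355226, 0.57624941, 1.05933537])}
red_barrel_center [{'location': [124.0, 272.7], 'p': 0.85}, {'location': [122.7, 148.3], 'p': 0.62}, {'location': [168.1, 224.5], 'p': 0.59}]
dock [{'location': [187.9, 328.7], 'p': 0.76}]
```

View pics/side0.png

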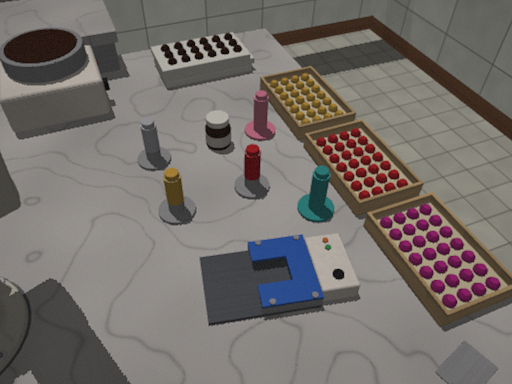

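View pics/top0.png

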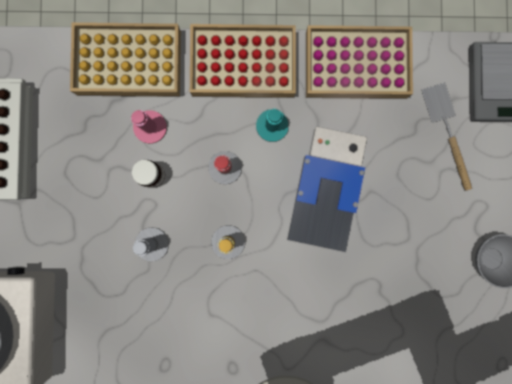

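Candidates: red (top 165,225 / side 170,252) has a red sleeve on a grey flange. Pink (top 125,148 / side 112,262) and turquoise (top 124,272 / side 192,318) are look-alikes. I'll make an enlarged crop to confirm red and pick out the dock corners.

```bash
cat > h.py <<'E'
import numpy as np, cv2
from rig import imaging
def cam(c):
    p=imaging.camera_params(c); f=192/np.tan(np.radians(p['vertical_fov']/2))
    K=np.array([[f,0,p['cx']],[0,f,p['cy']],[0,0,1]]); return K,p['rvec'],p['tvec']
def proj(c,P):
    K,r,t=cam(c); return cv2.projectPoints(np.array(P,float).reshape(-1,3),r,t,K,None)[0].reshape(-1,2)
def back(c,uv,z):
    K,r,t=cam(c); R=cv2.Rodrigues(r)[0]; o=-R.T@t
    d=R.T@np.linalg.inv(K)@np.array([uv[0],uv[1],1.]); return o+d*(z-o[2])/d[2]
E
python3 - <<'E'
import cv2,numpy as np
from h import *
a=cv2.imread('pics/top0.png'); b=cv2.imread('pics/side0.png')
x=cv2.resize(a[110:270,195:385],None,fx=4,fy=4,interpolation=cv2.INTER_CUBIC)[:600]
cv2.imwrite('pics/ct.png',x[:600,:760])
cv2.imwrite('pics/cs.png',cv2.resize(b[135:325,160:360],None,fx=3,fy=3,interpolation=cv2.INTER_CUBIC))
# blue plate and red sleeve masks
for n,im in(('top',a),('side',b)):
    hsv=cv2.cvtColor(im,cv2.COLOR_BGR2HSV)
    m=cv2.inRange(hsv,(105,150,60),(130,255,255))
    cs=max(cv2.findContours(m,0,2)[0],key=cv2.contourArea)
    h=cv2.convexHull(cs); print(n,'blue',cv2.contourArea(cs),cv2.approxPolyDP(h,4,True).reshape(-1,2).tolist(), cv2.minAreaRect(cs))
    print('camera',back(n,(0,0),0)*0+ -cv2.Rodrigues(cam(n)[1])[0].T@cam(n)[2])
E
```

```text
top blue 869.5 [[338, 165], [362, 168], [354, 211], [338, 208], [328, 176]] ((342.8599853515625, 187.02001953125), (33.183250427246094, 44.98969268798828), 10.30484676361084)
camera [0.52622435 0.08509515 1.08357761]
side blue 2728.0 [[301, 235], [322, 297], [263, 307], [248, 243]] ((285.0146484375, 269.8820495605469), (70.44471740722656, 61.326900482177734), 77.09259033203125)
camera [ 0.34093029 -0.54499703  0.7551338 ]
```

View pics/ct.png

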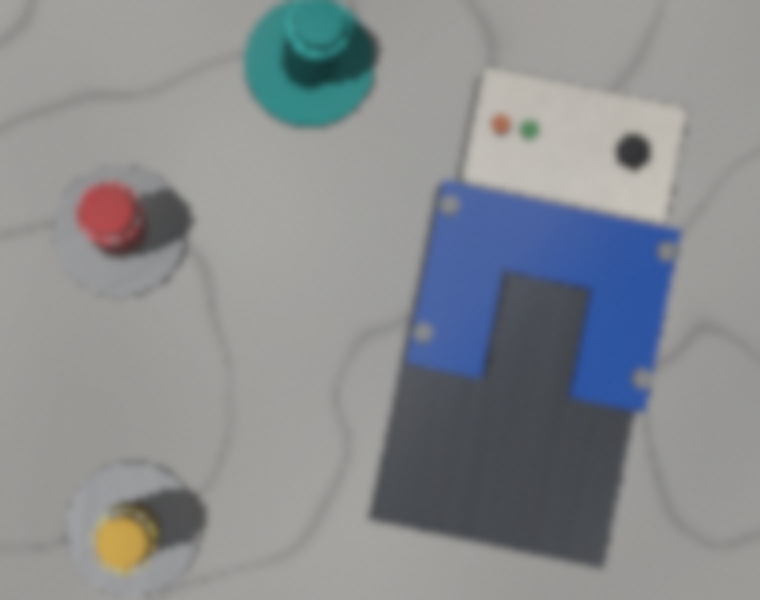

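View pics/cs.png

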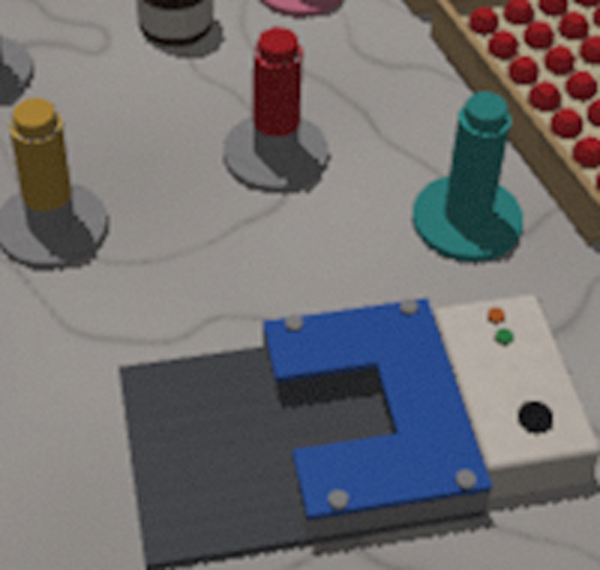

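```bash
cat > fit.py <<'E'
from h import *
from scipy.optimize import least_squares
T=lambda p:[(p[0]+.5)/4-.5+195,(p[1]+.5)/4-.5+110]
S=lambda p:[(p[0]+.5)/3-.5+160,(p[1]+.5)/3-.5+135]
L=[(65,75,36),(65,-75,36),(-50,-75,36),(-50,75,36),(18,28,36),(18,-28,36),(-50,28,36),(-50,-28,36),(-150,75,8),(-150,-75,8)]
L=np.array(L)/1000
ut=np.array([T(p) for p in[(442,182),(680,230),(645,410),(406,362),(503,272),(591,290),(484,378),(571,397),(370,518),(603,566)]])
us=np.array([S(p) for p in[(428,299),(490,488),(307,517),(264,321),(379,366),(397,432),(277,378),(295,449),(121,368),(148,567)]])
def W(q):
    c,s=np.cos(q[2]),np.sin(q[2]); return np.c_[q[0]+c*L[:,0]-s*L[:,1],q[1]+s*L[:,0]+c*L[:,1],L[:,2]]
g=back('top',ut[:8].mean(0),.036)
f=lambda q,k:np.concatenate([(proj(c,W(q))-u).ravel() for c,u in(('top',ut),('side',us)) if c in k])
for k in(('top',),('side',),('top','side')):
    best=min((least_squares(f,[g[0],g[1],y],args=(k,)) for y in(0,1.5,3,-1.5)),key=lambda r:r.cost)
    print(k,best.x.round(4),np.degrees(best.x[2]).round(2),'rms px',np.sqrt(np.mean(best.fun**2)).round(2))
print(best.fun.reshape(-1,2).round(1).tolist())
for n,F,C in(('red',(121,231),(108,209)),('gold',(136,527),(123,543))):
    print(n,'top flange',back('top',T(F),.008).round(4),'cap',back('top',T(C),.12).round(4))
for n,F,C in(('red',(276,151),(279,40)),('gold',(52,223),(37,110))):
    print(n,'side flange',back('side',S(F),.008).round(4),'cap',back('side',S(C),.12).round(4))
print('silver',back('top',(151,244.5),.008), 'turq',back('top',T((311,62)),.008),'jar',back('top',(146,173),.06))
E
python3 fit.py
```

```text
('top',) [ 0.5884 -0.1066  6.0851] 348.65 rms px 0.4
('side',) [ 0.5903 -0.1099 -0.2046] -11.72 rms px 0.52
('top', 'side') [ 0.5897 -0.1085  6.0815] 348.45 rms px 0.74
[[1.0, -1.2], [1.1, -0.7], [0.8, 0.1], [0.7, -0.4], [0.7, -1.1], [1.0, -0.9], [-0.0, -0.5], [0.6, -0.6], [0.5, 0.0], [0.9, 0.3], [-0.5, -0.5], [0.4, -0.8], [0.0, -0.6], [-0.7, -0.1], [-0.9, -1.4], [0.1, 0.3], [-0.7, -0.4], [-1.1, 0.1], [-1.2, -0.5], [-1.3, -0.6]]
red top flange [0.6368 0.153  0.008 ] cap [0.6377 0.1534 0.12  ]
gold top flange [0.4517 0.1422 0.008 ] cap [0.4506 0.1435 0.12  ]
red side flange [0.6378 0.1481 0.008 ] cap [0.6392 0.15   0.12  ]
gold side flange [0.4524 0.1391 0.008 ] cap [0.4549 0.1423 0.12  ]
silver [0.44339651 0.33479636 0.008     ] turq [0.74478834 0.03392097 0.008     ] jar [0.61687508 0.3372757  0.06      ]
```

Red is confirmed: red sleeve and cap on a grey flange, at about (0.638, 0.151). The dock is at about (0.590, -0.108), yaw -11.5°. I'll first turn the tool to line up with the dock while moving toward the red barrel.

Call:
carry_out(motion=[[35, -28, 0, 0.073], [70, -57, 0, 0.146], [105, -85, 0, 0.219], [140, -114, 0, 0.292], [175, -142, 0, 0.365], [210, -170, 0, 0.438], [245, -199, 0, 0.511], [280, -227, 0, 0.585]], claw=0, force=30)

```text
time_s: 1.1
position: [0.4092, -0.2625, 0.2258]
tool_rot: [180.0, -0.0, -11.7]
force: [0.6, -0.7, 0.9]
width: 0.0918
```

```bash
cat > d.py <<'E'
import sys,numpy as np
from rig import sensors
from scipy.spatial.transform import Rotation as R
o=sensors.get_obs(); t=[float(v) for v in sys.argv[1:4]]
r=R.from_euler('xyz',o['tool_rot'],degrees=True)
print(o['time_s'],o['position'].round(4),o['tool_rot'].round(2),o['force'].round(2),o['width'].round(4),'j',o['joint_positions'].round(1))
print('tool shift mm',(r.inv().apply(np.array(t)-o['position'])*1000).round(1))
E
python3 d.py 0.638 0.151 0.225
```

```text
Traceback (most recent call last):
  File "d.py", line 6, in <module>
    print(o['time_s'],o['position'].round(4),o['tool_rot'].round(2),o['force'].round(2),o['width'].round(4),'j',o['joint_positions'].round(1))
                                                                                        ^^^^^^^^^^^^^^^^
AttributeError: 'float' object has no attribute 'round'
```

```bash
sed -i "s/o\['width'\].round(4)/round(o['width'],4)/" d.py
python3 d.py 0.638 0.151 0.225
```

```text
1.1 [ 0.4092 -0.2625  0.2258] [ 1.7999e+02 -2.0000e-02 -1.1710e+01] [ 0.57 -0.71  0.89] 0.0918 j [-32.9   7.7 110.1   0.   62.1  68.9]
tool shift mm [ 140.1 -451.3    0.8]
```

Call:
carry_out(motion=[[14, -46, 0, 0], [28, -92, 0, 0], [42, -138, 0, 0], [56, -184, 0, 0], [70, -230, 0, 0], [84, -276, 0, 0], [98, -322, 0, 0], [112, -366, 0, 0]])

```text
time_s: 1.9
position: [0.5922, 0.0742, 0.2257]
tool_rot: [-180.0, -0.0, -11.5]
force: [1.6, -0.2, -0.8]
width: 0.0921
```

Call:
carry_out(motion=[[14, -43, 0, 0], [28, -86, 0, 0], [28, -86, 0, 0], [28, -86, 0, 0]])

```text
time_s: 2.3
position: [0.6359, 0.1513, 0.225]
tool_rot: [180.0, 0.0, -11.4]
force: [-0.7, -0.5, 0.1]
width: 0.092
```

```bash
python3 d.py 0.638 0.151 0.225
python3 - <<'E'
from rig import imaging
import cv2
for c in("side","top"): cv2.imwrite(f"pics/{c}1.png",imaging.get_image(c)[:,:,::-1])
a=cv2.imread('pics/side1.png');b=cv2.imread('pics/top1.png')
cv2.imwrite('pics/m1.png',cv2.hconcat([cv2.resize(a[60:260,160:360],(400,400)),cv2.resize(b[100:300,130:330],(400,400))]))
E
```

```text
2.3 [0.6359 0.1513 0.225 ] [ 1.7996e+02  5.0000e-02 -1.1430e+01] [-0.75 -0.48  0.05] 0.092 j [ 13.3  22.8  89.8  -0.   67.4 114.7]
tool shift mm [ 2.1 -0.1 -0. ]
```

View pics/m1.png

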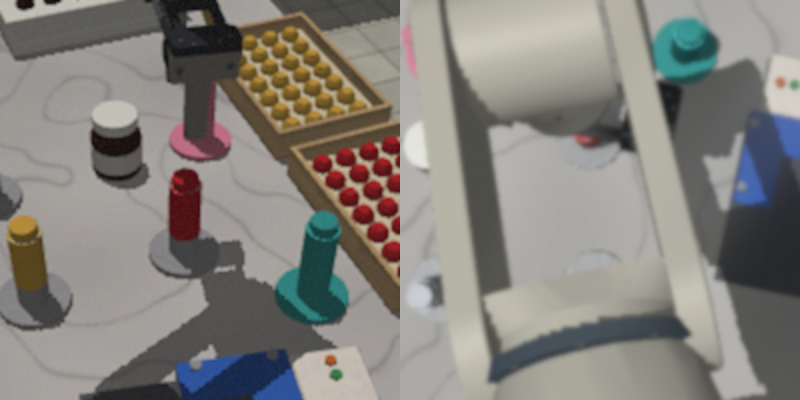

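The side view shows the gripper above and behind the red barrel, whose cap is at crop (185,180). It isn't touching anything. I'll descend around the barrel and grip it about 75 mm above its foot.

Call:
carry_out(motion=[[2, 0, 30, 0], [2, 0, 60, 0], [2, 0, 90, 0], [2, 0, 115, 0], [2, 0, 135, 0], [2, 0, 150, 0], [2, 0, 158, 0], [2, 0, 158, 0]])

```text
time_s: 3.2
position: [0.6376, 0.1496, 0.067]
tool_rot: [180.0, 0.1, -11.6]
force: [0.7, 1.2, 0.6]
width: 0.0915
```

Call:
carry_out(motion=[[0, 0, 0, 0], [0, 0, 0, 0], [0, 0, 0, 0], [0, 0, 0, 0], [0, 0, 0, 0], [0, 0, 0, 0], [0, 0, 0, 0], [0, 0, 0, 0]], claw=255, force=30)

```text
time_s: 4.0
position: [0.6383, 0.1505, 0.0677]
tool_rot: [-180.0, -0.0, -11.5]
force: [-0.7, 2.4, -0.1]
width: 0.0354
```

```bash
python3 d.py 0.638 0.151 0.067
python3 - <<'E'
from rig import imaging
import cv2
a=imaging.get_image('side')[:,:,::-1]; cv2.imwrite('pics/side2.png',a)
cv2.imwrite('pics/m2.png',cv2.resize(a[90:240,170:370],(800,600)))
E
```

```text
4.0 [0.6383 0.1505 0.0677] [-1.7998e+02 -2.0000e-02 -1.1530e+01] [-0.66  2.43 -0.12] 0.0354 j [ 13.1  32.8  96.1   0.   51.1 114.6]
tool shift mm [-0.4 -0.4  0.7]
```

View pics/m2.png

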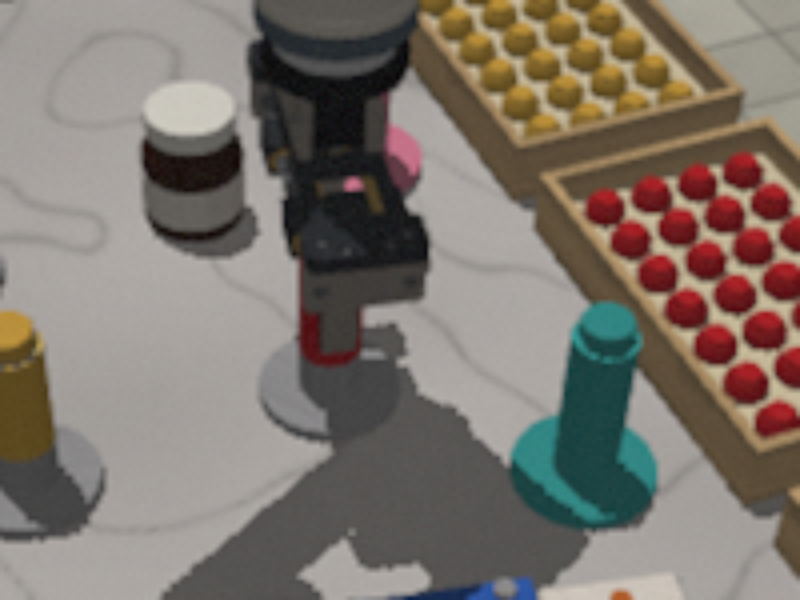

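The barrel is gripped: 35.4 mm opening against a 36 mm body, with a finger across the red sleeve and the flange flat. Next I'll lift it, then carry it over the open deck.

Call:
carry_out(motion=[[0, 0, -10, 0], [0, 0, -30, 0], [0, 0, -60, 0], [-10, 25, -70, 0], [-25, 60, -70, 0], [-40, 98, -70, 0], [-55, 136, -70, 0], [-70, 174, -70, 0]])

```text
time_s: 4.85
position: [0.5334, -0.0074, 0.138]
tool_rot: [180.0, 0.0, -11.5]
force: [-0.6, 0.3, -1.4]
width: 0.0359
```

Call:
carry_out(motion=[[-13, 35, 0, 0], [-24, 65, 0, 0], [-32, 83, 0, 0], [-34, 89, 0, 0], [-34, 89, 0, 0]])

```text
time_s: 5.35
position: [0.4835, -0.0871, 0.138]
tool_rot: [180.0, -0.0, -11.6]
force: [0.3, 0.3, -2.6]
width: 0.0354
```

```bash
cat > look.py <<'E'
import sys,cv2
from rig import imaging
n=sys.argv[1]
a=imaging.get_image('side')[:,:,::-1]; cv2.imwrite(f'pics/s{n}.png',a)
cv2.imwrite(f'pics/m{n}.png',cv2.resize(a[190:340,170:370],(800,600),interpolation=cv2.INTER_CUBIC))
E
python3 d.py 0.4868 -0.0874 0.0757; python3 look.py 3
```

```text
5.35 [ 0.4835 -0.0871  0.138 ] [ 1.800e+02 -2.000e-02 -1.161e+01] [ 0.34  0.32 -2.57] 0.0354 j [-10.4  14.7 114.4  -0.   50.9  91.2]
tool shift mm [ 3.3 -0.4 62.3]
```

View pics/m3.png

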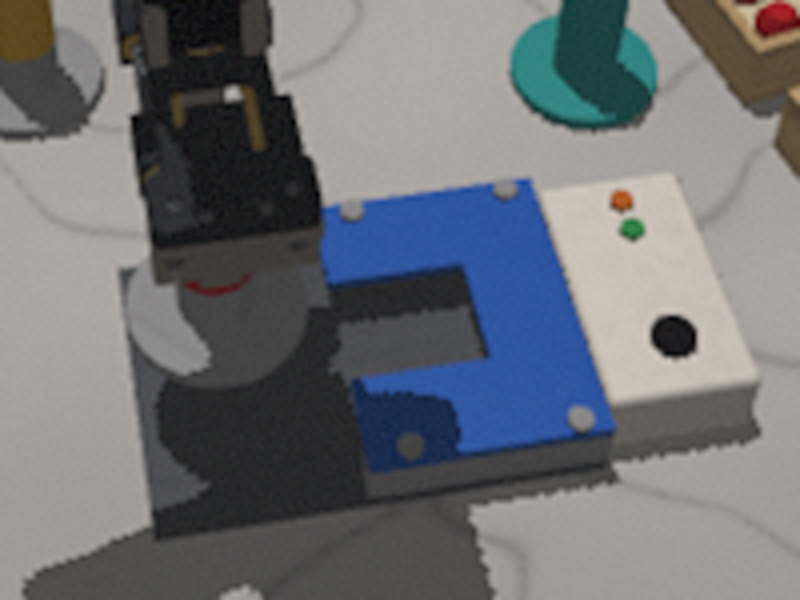

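The barrel hangs upright over the deck at crop (220,310) and its weight shows as 2.6 N. I'll lower it gently to the deck.

Call:
carry_out(motion=[[0, 0, 20, 0], [0, 0, 38, 0], [0, 0, 50, 0], [0, 0, 57, 0], [0, 0, 60, 0], [0, 0, 60, 0]])

```text
time_s: 6.0
position: [0.4839, -0.0864, 0.0775]
tool_rot: [-180.0, 0.0, -11.5]
force: [-0.2, -0.4, -2.4]
width: 0.0352
```

Call:
carry_out(motion=[[0, 0, 1, 0], [0, 0, 1, 0]])

```text
time_s: 6.2
position: [0.484, -0.0867, 0.077]
tool_rot: [-180.0, -0.0, -11.5]
force: [-0.4, 0.0, -2.3]
width: 0.0355
```

Call:
carry_out(motion=[[0, 0, 1, 0], [0, 0, 1, 0]])

```text
time_s: 6.4
position: [0.4838, -0.0867, 0.0758]
tool_rot: [180.0, -0.0, -11.5]
force: [0.2, 0.4, -2.1]
width: 0.0356
```

```bash
python3 d.py 0.4868 -0.0874 0.0757; python3 look.py 4
```

```text
6.4 [ 0.4838 -0.0867  0.0758] [ 1.800e+02 -3.000e-02 -1.153e+01] [ 0.21  0.4  -2.1 ] 0.0356 j [-10.3  20.4 116.7  -0.   42.8  91.2]
tool shift mm [3.1 0.1 0.1]
```

View pics/m4.png

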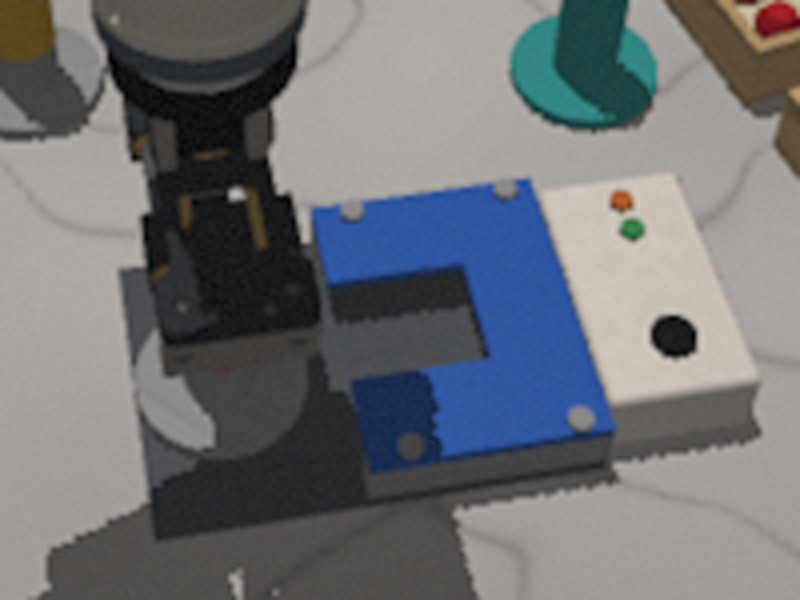

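Call:
carry_out(motion=[[0, 0, 1, 0], [0, 0, 1, 0]])

```text
time_s: 6.65
position: [0.4839, -0.0866, 0.0755]
tool_rot: [-180.0, -0.0, -11.5]
force: [-4.2, 2.5, 11.6]
width: 0.0357
```

```bash
python3 d.py 0.4868 -0.0874 0.0757
python3 - <<'E'
from h import *
im=cv2.imread('pics/s4.png')
th=np.linspace(0,2*np.pi,60)
q=(.5897,-.1083,np.radians(-11.5)); c,s=np.cos(q[2]),np.sin(q[2])
big=cv2.resize(im[190:340,170:370],(800,600),interpolation=cv2.INTER_CUBIC)
def draw(P,col):
    p=proj('side',P); p=((p-[170,190]+.5)*4-.5)
    cv2.polylines(big,[p.round().astype(np.int32)],True,col,1)
draw([(0.484+.042*np.cos(t),-.0867+.042*np.sin(t),.0165) for t in th],(0,255,0))
w=lambda x,y,z:(q[0]+c*x-s*y,q[1]+s*x+c*y,z)
draw([w(*v) for v in((-.05,-.075,.036),(-.05,-.028,.036),(.018,-.028,.036),(.018,.028,.036),(-.05,.028,.036),(-.05,.075,.036),(.065,.075,.036),(.065,-.075,.036))],(0,255,255))
cv2.imwrite('pics/ov4.png',big)
E
```

```text
6.65 [ 0.4839 -0.0866  0.0755] [-1.800e+02 -2.000e-02 -1.153e+01] [-4.15  2.46 11.56] 0.0357 j [-10.3  20.4 116.7   0.   42.8  91.2]
tool shift mm [ 3.   0.2 -0.2]
```

View pics/ov4.png

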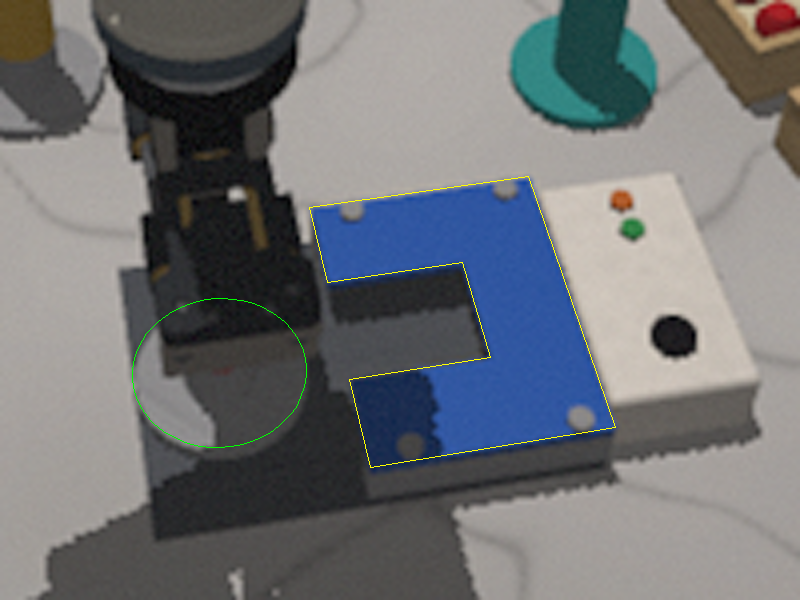

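It made contact with the deck at 11.6 N, and the overlay agrees with the picture (plate outline and flange circle). I'll ease off slightly and slide along the slot.

Call:
carry_out(motion=[[0, 0, -0.6, 0], [10, 0, -0.6, 0], [22, 0, -0.6, 0], [34, 0, -0.6, 0], [46, 0, -0.6, 0], [56, 0, -0.6, 0], [60, 0, -0.6, 0], [60, 0, -0.6, 0]])

```text
time_s: 7.45
position: [0.5435, -0.0988, 0.0757]
tool_rot: [-180.0, -0.1, -11.5]
force: [-0.8, 1.3, 7.6]
width: 0.0351
```

```bash
python3 d.py 0.5897 -0.1083 0.0757; python3 look.py 5
```

```text
7.45 [ 0.5435 -0.0988  0.0757] [-1.7999e+02 -6.0000e-02 -1.1540e+01] [-0.78  1.3   7.64] 0.0351 j [-10.5  24.7 109.4   0.   45.8  91.1]
tool shift mm [47.2  0.1  0. ]
```

View pics/m5.png

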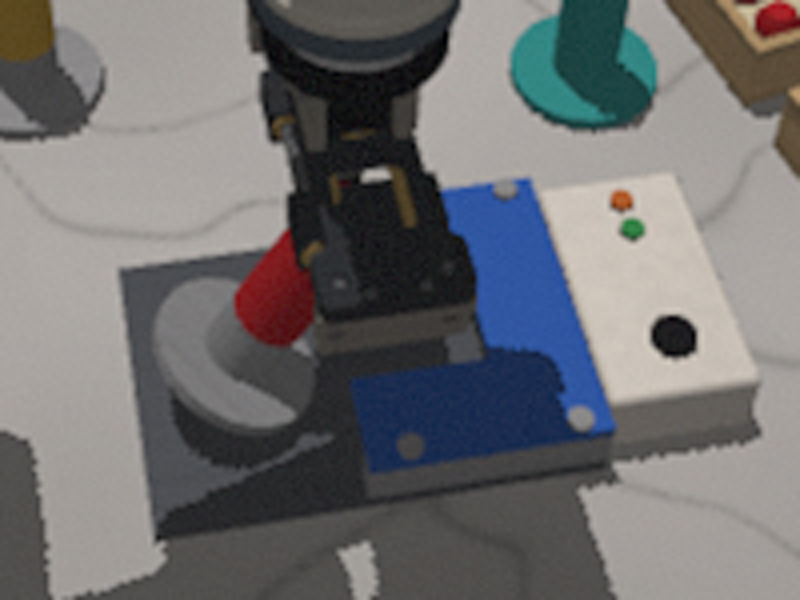

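The barrel has pitched about the jaw axis: its foot is dragging at crop (235,355) and the body leans into the slot. Before correcting, I'll measure the tilt from this picture.

```bash
cat > tilt.py <<'E'
import sys
from h import *
from rig import sensors
def overlay(n,cands,out,box=(170,190)):
    im=cv2.imread(f'pics/s{n}.png'); g=sensors.get_obs()['position']+[0,0,.008]
    big=cv2.resize(im[box[1]:box[1]+150,box[0]:box[0]+200],(800,600),interpolation=cv2.INTER_CUBIC)
    ya=np.radians(-11.5); X=np.array([np.cos(ya),np.sin(ya),0]); Y=np.array([-X[1],X[0],0]); Z=np.array([0,0,1.])
    th=np.linspace(0,2*np.pi,60)
    for (deg,L),col in zip(cands,((0,255,0),(0,255,255),(255,0,255))):
        a=np.radians(deg); ax=np.sin(a)*X+np.cos(a)*Z; px=np.cos(a)*X-np.sin(a)*Z
        F=g-L/1000*ax
        for r,h in((.042,0),(.042,.008),(.018,.008),(.018,.108)):
            p=proj('side',[F+ax*h+r*(np.cos(t)*px+np.sin(t)*Y) for t in th]); p=((p-box+.5)*4-.5)
            cv2.polylines(big,[p.round().astype(np.int32)],True,col,1)
        print(deg,L,'lowest z of flange',(F[2]-.042*np.sin(abs(a))).round(4))
    cv2.imwrite(out,big)
if __name__=='__main__':
    overlay(sys.argv[1],eval(sys.argv[2]),sys.argv[3])
E
python3 tilt.py 5 "[(30,66),(38,63)]" pics/t5.png
```

```text
30 66 lowest z of flange 0.0055
38 63 lowest z of flange 0.0082
```

View pics/t5.png

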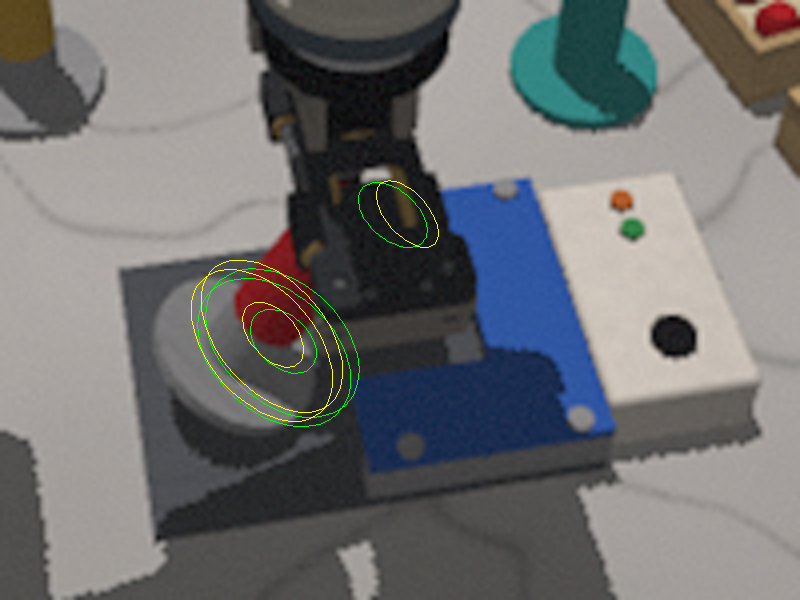

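Run:
```python
from h import *
from scipy.optimize import least_squares
pts=np.array([(155,345),(160,315),(180,288),(210,279),(315,385),(305,415),(280,430),(250,432),(210,412),(180,387),(163,365)],float)
g=np.array([.5435,-.0988,.0837])
ya=np.radians(-11.5); X=np.array([np.cos(ya),np.sin(ya),0]); Y=np.array([-X[1],X[0],0]); Z=np.array([0,0,1.])
th=np.linspace(0,2*np.pi,90)
def pr(P): return ((proj('side',P)-[170,190]+.5)*4-.5)
def geo(q):
    a,b=q[2],q[3]; ax=np.sin(a)*X+np.sin(b)*Y+np.cos(a)*np.cos(b)*Z; ax/=np.linalg.norm(ax)
    px=np.cross(Y,ax); px/=np.linalg.norm(px); py=np.cross(ax,px)
    # point at pivot: F such that axis passes near g
    F=g+q[0]*X+q[1]*Z+q[4]*Y
    return F,ax,px,py
def hull(q):
    F,ax,px,py=geo(q)
    C=np.array([F+ax*h+.042*(np.cos(t)*px+np.sin(t)*py) for h in(0,.008) for t in th])
    return cv2.convexHull(pr(C).astype(np.float32)),C
sl=np.array([(237,300),(267,345)]) 
def f(q):
    h,C=hull(q); d=[cv2.pointPolygonTest(h,(float(p[0]),float(p[1])),True) for p in pts]
    F,ax,px,py=geo(q)
    # axis passes sleeve mid bottom: body centre line; body lowest z on deck
    return np.r_[d,(C[:,2].min()-.008)*2000,q[4]*1000,q[3]*30]
for a0 in(.3,.5,.7):
    r=least_squares(f,[-.045,-.055,a0,0,0],diff_step=1e-4,x_scale=[.01,.01,.1,.1,.01])
    q=r.x;F,ax,px,py=geo(q)
    print(r.cost,'F rel g mm',(q[[0,4,1]]*1000).round(1),'tilt',np.degrees(q[2:4]).round(1),'total',np.degrees(np.arccos(ax[2])).round(1),r.fun.round(1))
    L=(g-F)@ax; print('L',L*1000,'perp offset',((g-F-L*ax)*1000).round(1), 'x along',((g-F-L*ax)@px*1000).round(1))
im=cv2.imread('pics/m5.png')
cv2.polylines(im,[hull(q)[0].round().astype(np.int32)],True,(0,255,0),1)
for h in(.008,.05,.108): cv2.polylines(im,[pr([F+ax*h+.018*(np.cos(t)*px+np.sin(t)*py) for t in th]).round().astype(np.int32)],True,(0,255,255),1)
cv2.imwrite('pics/t5b.png',im)
```

```text
47.411738361433486 F rel g mm [-51.7   0.1 -57. ] tilt [27.1 -0.2] total 27.1 [-2.5 -0.1  1.   4.7  5.8 -1.9 -1.1 -0.9  4.1  2.8 -0.3 -0.8  0.1 -0.1]
L 74.2801484156837 perp offset [17.5 -3.4 -9.1] x along 20.1
39.48468715968141 F rel g mm [-52.9  -1.8 -54.8] tilt [30.8 -0. ] total 30.8 [-2.9  0.6  1.7  4.6  3.6 -2.1  0.5  0.7  4.2  2.1 -1.2 -1.2 -1.8 -0. ]
L 74.18393145572486 perp offset [15.  -1.2 -8.9] x along 17.4
22.41733668782954 F rel g mm [-53.8  -3.2 -54.2] tilt [31.6  4. ] total 31.9 [-1.9  1.7  1.2  0.4  2.8 -2.   0.1 -1.   2.3  1.1 -1.  -1.3 -3.2  2.1]
L 74.38857573212498 perp offset [14.2 -4.9 -9. ] x along 17.4
```

View pics/t5b.png

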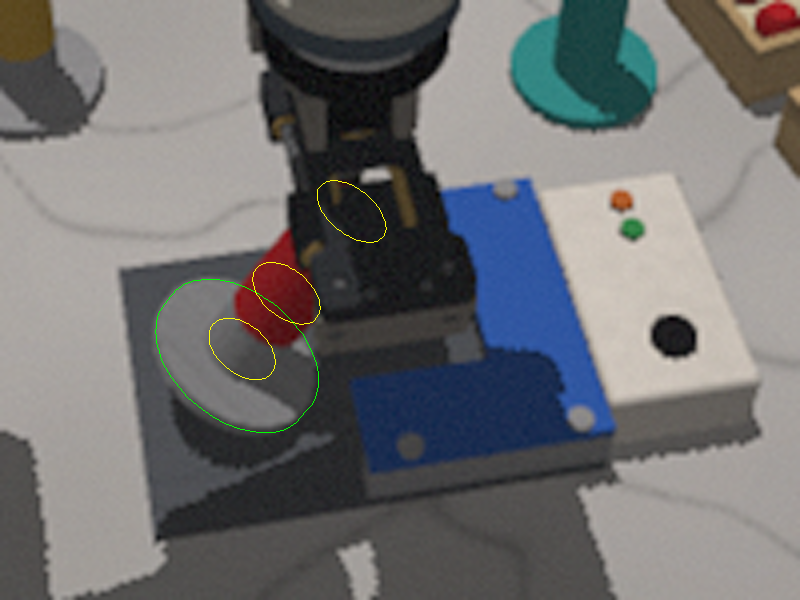

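The tilt is about 32°, and the flange's front edge has stuck at dock x ≈ -66, pivoting there. Backing out along the same line should stand it up again, so I'll go in small steps and check.

Call:
carry_out(motion=[[-5, 0, 0, 0], [-10, 0, 0, 0], [-15, 0, 0, 0], [-20, 0, 0, 0], [-20, 0, 0, 0]])

```text
time_s: 8.0
position: [0.524, -0.0948, 0.0761]
tool_rot: [-180.0, -0.2, -11.5]
force: [2.4, 0.2, 5.5]
width: 0.0351
```

```bash
python3 d.py 0.5897 -0.1083 0.0757; python3 look.py 6
```

```text
8.0 [ 0.524  -0.0948  0.0761] [-180.     -0.18  -11.53] [2.43 0.21 5.55] 0.0351 j [-10.4  23.2 111.9   0.   44.7  91.1]
tool shift mm [67.1  0.1  0.6]
```

View pics/m6.png

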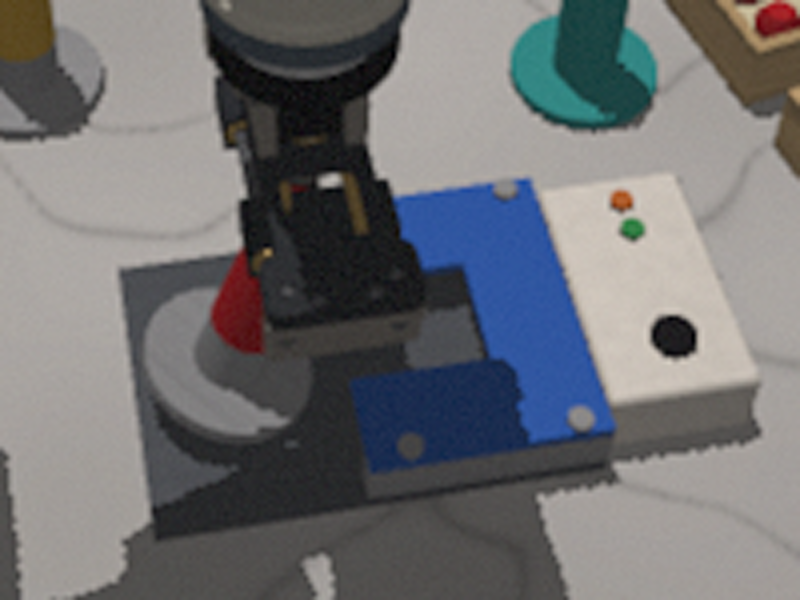

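It's coming upright, with the tilt now about 15–20°. I'll keep backing out.

Call:
carry_out(motion=[[-5, 0, 0, 0], [-10, 0, 0, 0], [-15, 0, 0, 0], [-20, 0, 0, 0], [-20, 0, 0, 0]])

```text
time_s: 8.55
position: [0.5024, -0.0905, 0.0752]
tool_rot: [180.0, 0.0, -11.5]
force: [2.4, -0.4, 4.3]
width: 0.0353
```

```bash
python3 d.py 0.5897 -0.1083 0.0757; python3 look.py 7
```

```text
8.55 [ 0.5024 -0.0905  0.0752] [ 1.800e+02  3.000e-02 -1.152e+01] [ 2.37 -0.43  4.32] 0.0353 j [-10.4  21.8 114.4  -0.   43.7  91.2]
tool shift mm [89.1  0.  -0.6]
```

View pics/m7.png

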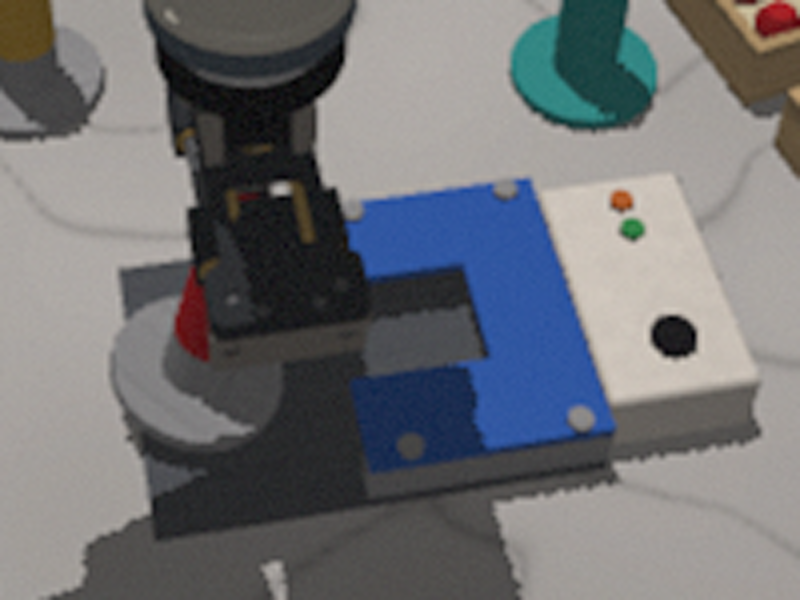

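The residual tilt is about 13°, well on the safe side, and its own weight should now settle it flat. I'll ease the grip in stages so it comes down gently.

Call:
carry_out(motion=[[0, 0, 0, 0], [0, 0, 0, 0], [0, 0, 0, 0]], claw=255, force=8)

```text
time_s: 8.9
position: [0.5027, -0.0905, 0.0751]
tool_rot: [180.0, 0.1, -11.5]
force: [-0.6, 0.4, 5.3]
width: 0.0356
```

Call:
carry_out(motion=[[0, 0, 0, 0], [0, 0, 0, 0], [0, 0, 0, 0]], force=3)

```text
time_s: 9.2
position: [0.5027, -0.0905, 0.075]
tool_rot: [-180.0, 0.1, -11.5]
force: [-1.7, 0.1, 5.7]
width: 0.036
```

```bash
python3 d.py 0.5897 -0.1083 0.0757; python3 look.py 8
```

```text
9.2 [ 0.5027 -0.0905  0.075 ] [-1.800e+02  8.000e-02 -1.153e+01] [-1.68  0.1   5.7 ] 0.036 j [-10.4  21.9 114.4   0.   43.8  91.2]
tool shift mm [88.8  0.1 -0.8]
```

View pics/m8.png

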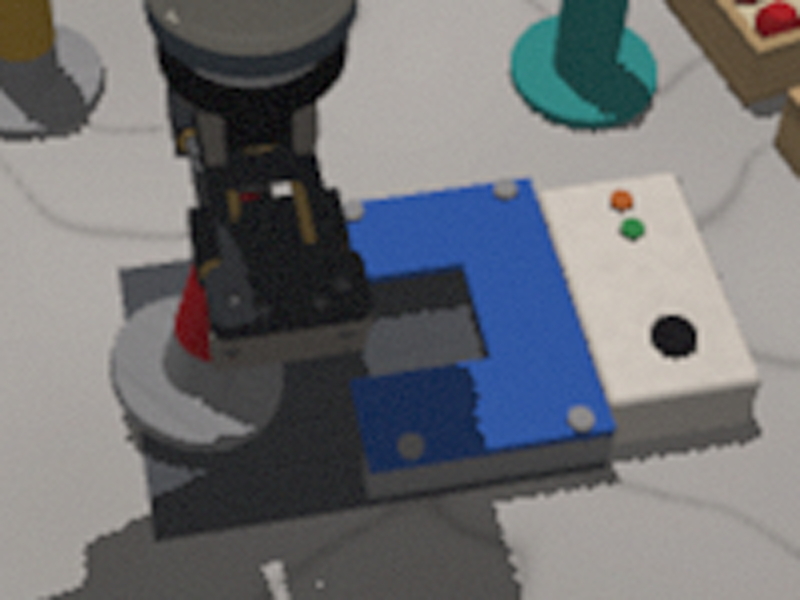

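It's still held tilted with some vertical preload. I'll relieve that by 1 mm, then open slightly so it rocks down flat.

Call:
carry_out(motion=[[0, 0, -0.5, 0], [0, 0, -1, 0], [0, 0, -1, 0]])

```text
time_s: 9.55
position: [0.5029, -0.0905, 0.0758]
tool_rot: [180.0, 0.0, -11.5]
force: [-0.1, -0.5, -2.1]
width: 0.0357
```

Call:
carry_out(motion=[[0, 0, 0, 0], [0, 0, 0, 0], [0, 0, 0, 0]], claw=145)

```text
time_s: 9.85
position: [0.5034, -0.0906, 0.0762]
tool_rot: [180.0, -0.0, -11.5]
force: [-0.5, 0.3, 0.9]
width: 0.0397
```

```bash
python3 d.py 0.5897 -0.1083 0.0757; python3 look.py 9
```

```text
9.85 [ 0.5034 -0.0906  0.0762] [ 1.800e+02 -1.000e-02 -1.153e+01] [-0.46  0.28  0.85] 0.0397 j [-10.4  21.8 114.3  -0.   43.9  91.2]
tool shift mm [88.1  0.   0.5]
```

View pics/m9.png

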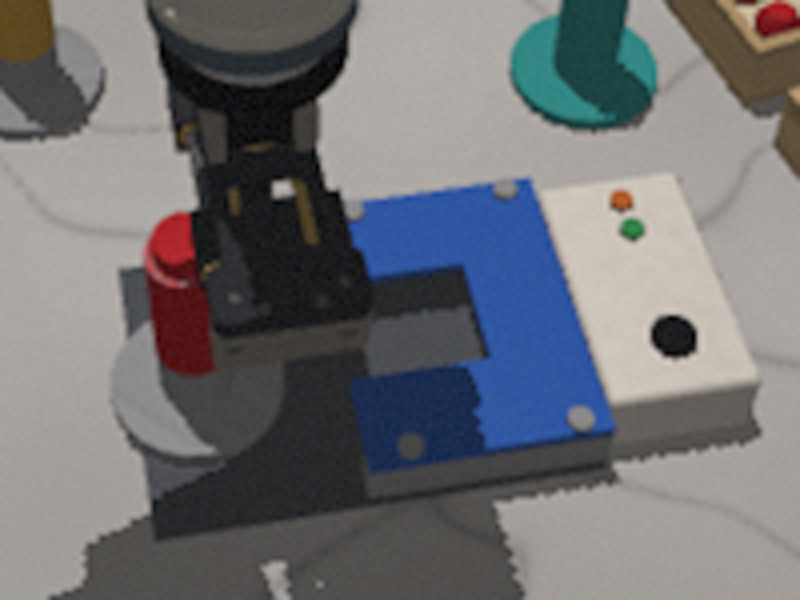

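The barrel stands upright again at crop (197,390), flange flat on the deck's front area. I'll open fully, rise clear, and measure where it stands.

Call:
carry_out(motion=[[0, 0, 0, 0], [0, 0, 0, 0], [0, 0, 0, 0], [0, 0, 0, 0], [0, 0, 0, 0]], claw=0)

```text
time_s: 10.4
position: [0.5033, -0.0906, 0.0762]
tool_rot: [-180.0, -0.0, -11.5]
force: [-0.5, 0.4, -0.2]
width: 0.0776
```

Call:
carry_out(motion=[[0, 0, -15, 0], [0, 0, -40, 0], [0, 0, -70, 0], [0, 0, -100, 0], [30, -40, -130, 0], [70, -80, -140, 0], [110, -120, -140, 0], [110, -120, -140, 0]])

```text
time_s: 11.2
position: [0.6384, 0.0074, 0.2171]
tool_rot: [-179.9, -0.2, -11.5]
force: [-0.5, -0.1, -0.3]
width: 0.0919
```

```bash
python3 d.py 0.5897 -0.1083 0.0757; python3 look.py 10
python3 - <<'E'
from rig import imaging,finder
import cv2
a=imaging.get_image('top')[:,:,::-1]; cv2.imwrite('pics/top10.png',a)
cv2.imwrite('pics/mt10.png',cv2.resize(a[130:280,245:395],(600,600),interpolation=cv2.INTER_CUBIC))
E
```

```text
11.2 [0.6384 0.0074 0.2171] [-1.7993e+02 -1.7000e-01 -1.1460e+01] [-0.54 -0.07 -0.29] 0.0919 j [  0.5  21.8  92.5   0.   65.6 101.9]
tool shift mm [-25.1 123.2 141.2]
```

View pics/m10.png

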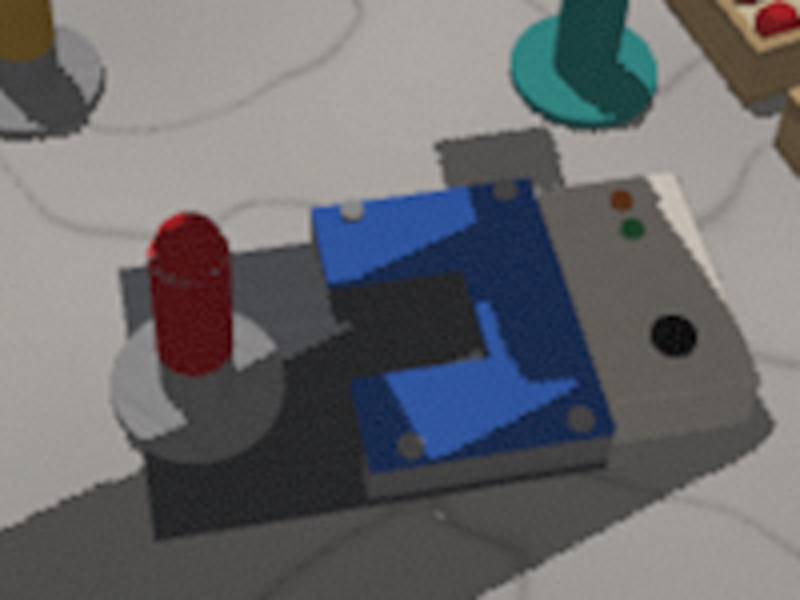

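View pics/mt10.png

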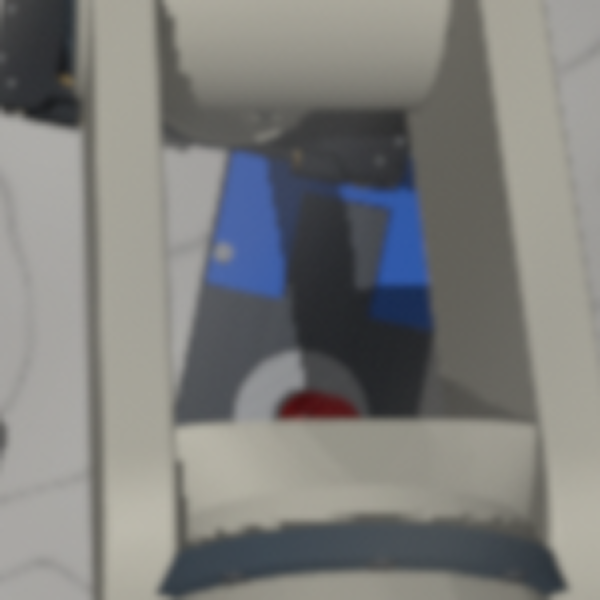

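```bash
cat > fb.py <<'E'
from h import *
from scipy.optimize import least_squares
th=np.linspace(0,2*np.pi,120)
q0=(.5897,-.1083,np.radians(-11.5))
def hull(x,y,zf=.008):
    C=[(x+.042*np.cos(t),y+.042*np.sin(t),zf+h) for h in(0,.008) for t in th]
    return cv2.convexHull(((proj('side',C)-[170,190]+.5)*4-.5).astype(np.float32))
def fit(pts,zf=.008):
    f=lambda q:[cv2.pointPolygonTest(hull(*q,zf),(float(a),float(b)),True) for a,b in pts]
    r=least_squares(f,[.48,-.087],diff_step=1e-3); x,y=r.x
    c,s=np.cos(q0[2]),np.sin(q0[2]); d=r.x-q0[:2]
    return r.x.round(4),'dock mm',((c*d[0]+s*d[1])*1e3).round(1),((-s*d[0]+c*d[1])*1e3).round(1),np.array(r.fun).round(1)
E
python3 - <<'E'
from fb import *
print(fit([(135,390),(139,360),(310,385),(220,461),(180,447),(265,450),(300,420)]))
print(fit([(111,388),(118,355),(285,388),(198,463),(155,448),(250,447),(278,420),(250,322),(270,345)]))
E
```

```text
(array([ 0.4854, -0.0889]), 'dock mm', np.float64(-106.1), np.float64(-1.8), array([-2.1,  0.2,  0.4, -1.5,  3. , -0.5, -0.8]))
(array([ 0.4732, -0.0864]), 'dock mm', np.float64(-118.6), np.float64(-1.8), array([ 0.5,  1.4,  0.1,  0.6,  6.3,  0.1, -1.9,  3.2,  5.6]))
```

The barrel stands at dock (-120, 0) mm. I'll regrip with the jaws along the push direction so it can't pitch about that axis. Then I'll carry it a few mm clear of the deck: the flange has 14 mm of vertical play under the plate.

Call:
carry_out(motion=[[-22, 18, 0, -0.14], [-44, 36, 0, -0.28], [-66, 54, 0, -0.42], [-88, 72, 0, -0.56], [-110, 92, 0, -0.7], [-130, 110, 0, -0.84], [-145, 123, 0, -0.98], [-145, 123, 0, -1.1]])

```text
time_s: 12.1
position: [0.4646, -0.0878, 0.2158]
tool_rot: [-179.9, 0.1, 51.7]
force: [0.2, 0.6, -0.6]
width: 0.092
```

Call:
carry_out(motion=[[0, 0, 0, -0.14], [0, 0, 0, -0.28], [0, 0, 0, -0.42], [0, 0, 0, -0.471], [0, 0, 0, -0.471], [0, 0, 0, -0.471]])

```text
time_s: 12.7
position: [0.4675, -0.0868, 0.216]
tool_rot: [-180.0, 0.0, 78.4]
force: [-0.7, -0.4, -0.7]
width: 0.0917
```

```bash
python3 d.py 0.472 -0.0842 0.0757; python3 look.py 11
```

```text
12.7 [ 0.4675 -0.0868  0.216 ] [-1.7997e+02  1.0000e-02  7.8350e+01] [-0.67 -0.41 -0.73] 0.0917 j [-10.7   7.4 111.9  -0.   60.7   1. ]
tool shift mm [  3.5   4.  140.3]
```

View pics/m11.png

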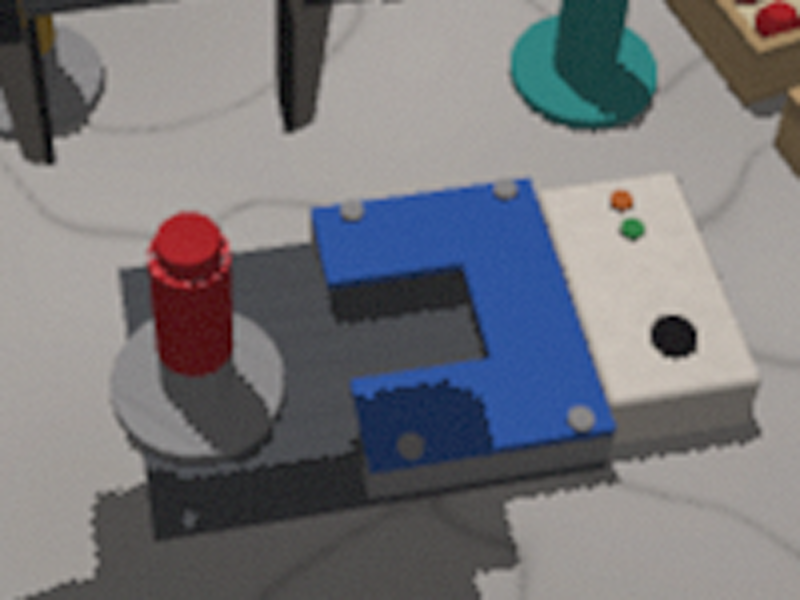

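Run:
```python
from fb import *
print(fit([(112,380),(118,352),(285,385),(198,464),(155,449),(250,447),(276,420),(255,325),(272,345),(133,330)]))
print(back('side',((190.5)/4-.5+170,(232.5)/4-.5+190),.128))
```

```text
(array([ 0.4731, -0.0862]), 'dock mm', np.float64(-118.7), np.float64(-1.6), array([ 1.9,  0.5, -0.2, -0.8,  5.2, -0.3, -0.6,  2.9,  3.8, -0.8]))
[ 0.47470627 -0.08473622  0.128     ]
```

Call:
carry_out(motion=[[3, 5, 30, 0], [3, 5, 60, 0], [3, 5, 90, 0], [3, 5, 115, 0], [3, 5, 132, 0], [3, 5, 140, 0], [3, 5, 140, 0]])

```text
time_s: 13.45
position: [0.4731, -0.0845, 0.0755]
tool_rot: [-179.9, 0.0, 78.4]
force: [-0.3, -0.2, 0.3]
width: 0.092
```

Call:
carry_out(motion=[[0, 0, 0, 0], [0, 0, 0, 0], [0, 0, 0, 0], [0, 0, 0, 0], [0, 0, 0, 0], [0, 0, 0, 0], [0, 0, 0, 0], [0, 0, 0, 0]], claw=255, force=40)

```text
time_s: 14.25
position: [0.4736, -0.0845, 0.0761]
tool_rot: [-180.0, -0.0, 78.5]
force: [0.2, 0.1, 1.3]
width: 0.0359
```

Call:
carry_out(motion=[[0, 0, -2, 0], [0, 0, -5, 0], [0, 0, -5, 0]])

```text
time_s: 14.55
position: [0.4741, -0.0847, 0.0815]
tool_rot: [180.0, -0.0, 78.5]
force: [0.3, -0.5, -2.5]
width: 0.0357
```

```bash
python3 d.py 0.5897 -0.1083 0.0757; python3 look.py 12
```

```text
14.55 [ 0.4741 -0.0847  0.0815] [179.98  -0.    78.48] [ 0.3  -0.54 -2.51] 0.0357 j [-10.3  19.1 117.7   0.   43.1   1.2]
tool shift mm [-1.00e-01  1.18e+02  5.80e+00]
```

View pics/m12.png

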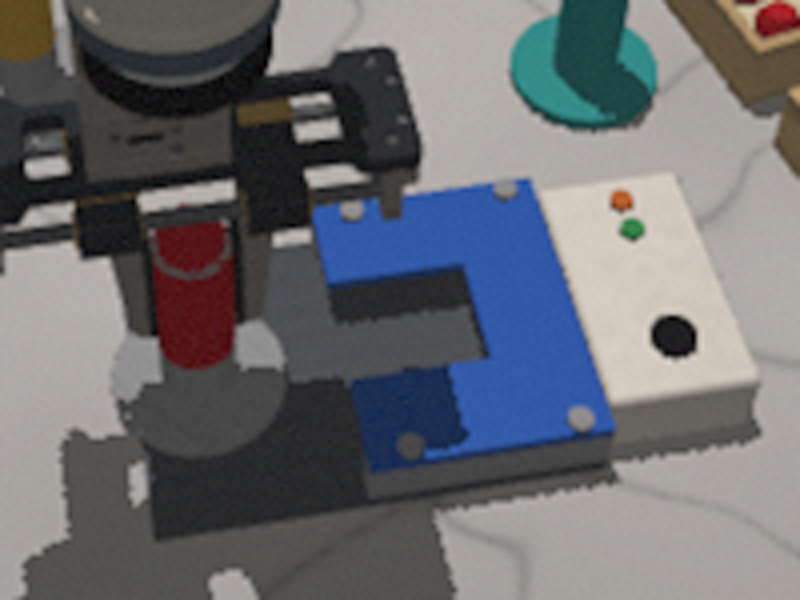

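The barrel is held square between the fingers and lifted about 5 mm, with a clean 2.5 N of weight. Now along the slot.

Call:
carry_out(motion=[[0, 5, 0, 0], [0, 15, 0, 0], [0, 27, 0, 0], [0, 39, 0, 0], [0, 50, 0, 0], [0, 57, 0, 0], [0, 60, 0, 0], [0, 60, 0, 0]])

```text
time_s: 15.4
position: [0.5329, -0.0966, 0.081]
tool_rot: [-180.0, 0.0, 78.5]
force: [1.0, 0.1, -1.8]
width: 0.0358
```

```bash
python3 d.py 0.5897 -0.1083 0.0757; python3 look.py 13
```

```text
15.4 [ 0.5329 -0.0966  0.081 ] [-179.99    0.     78.48] [ 0.98  0.08 -1.79] 0.0358 j [-10.4  23.5 110.5  -0.   46.    1.1]
tool shift mm [-0.1 58.   5.3]
```

View pics/m13.png

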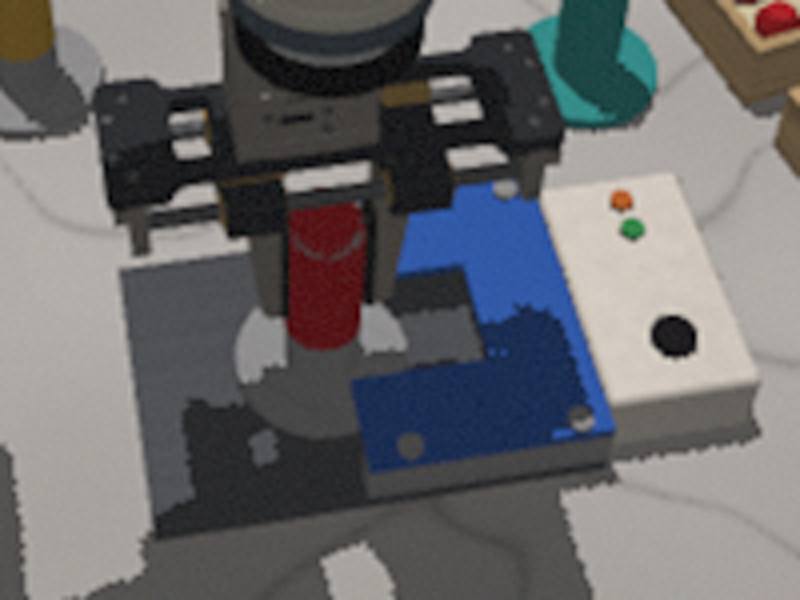

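The flange is entering under the plate at crop (320,400) and the barrel is upright and centred. I'll continue to just short of home.

Call:
carry_out(motion=[[0, 5, 0, 0], [0, 14, 0, 0], [0, 25, 0, 0], [0, 36, 0, 0], [0, 45, 0, 0], [0, 50, 0, 0], [0, 52, 0, 0], [0, 52, 0, 0]])

```text
time_s: 16.25
position: [0.5836, -0.107, 0.081]
tool_rot: [-180.0, -0.0, 78.5]
force: [-0.7, -0.3, -1.9]
width: 0.0354
```

Call:
carry_out(motion=[[0, 1, 0, 0], [0, 2, 0, 0], [0, 3, 0, 0], [0, 3, 0, 0]])

```text
time_s: 16.65
position: [0.5867, -0.1076, 0.0813]
tool_rot: [180.0, -0.0, 78.5]
force: [-0.0, 0.1, -2.4]
width: 0.0355
```

```bash
python3 d.py 0.5897 -0.1083 0.0757; python3 look.py 14
```

```text
16.65 [ 0.5867 -0.1076  0.0813] [179.99  -0.    78.49] [-0.    0.15 -2.45] 0.0355 j [-10.5  27.4 103.6   0.   49.    1. ]
tool shift mm [-0.1  3.1  5.6]
```

View pics/m14.png

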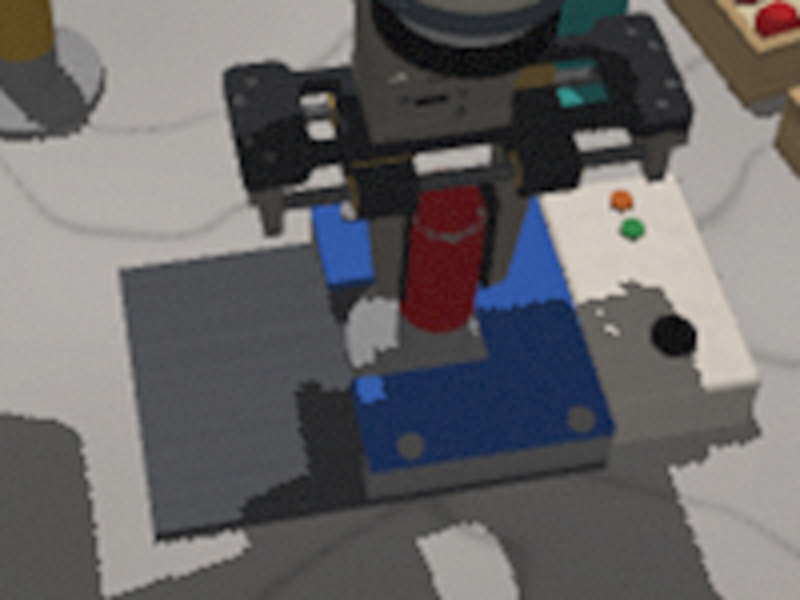

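No contact yet at an estimated 3 mm short. I'll feel for the closed end in 1 mm steps.

Call:
carry_out(motion=[[0, 1, 0, 0], [0, 1, 0, 0]])

```text
time_s: 16.9
position: [0.5877, -0.1078, 0.0812]
tool_rot: [180.0, -0.0, 78.5]
force: [-0.2, -0.0, -2.5]
width: 0.0356
```

Call:
carry_out(motion=[[0, 1, 0, 0], [0, 1, 0, 0]])

```text
time_s: 17.1
position: [0.5887, -0.108, 0.0812]
tool_rot: [180.0, -0.0, 78.5]
force: [0.1, -0.1, -2.2]
width: 0.0355
```

Call:
carry_out(motion=[[0, 1, 0, 0], [0, 1, 0, 0]])

```text
time_s: 17.3
position: [0.5896, -0.1082, 0.0812]
tool_rot: [180.0, -0.0, 78.5]
force: [0.3, -0.4, -2.2]
width: 0.0359
```

Call:
carry_out(motion=[[0, 1, 0, 0], [0, 1, 0, 0]])

```text
time_s: 17.5
position: [0.5903, -0.1083, 0.0811]
tool_rot: [-180.0, -0.0, 78.5]
force: [-1.3, 0.4, -0.8]
width: 0.0355
```

Call:
carry_out(motion=[[0, 1, 0, 0], [0, 1, 0, 0]])

```text
time_s: 17.7
position: [0.5905, -0.1084, 0.081]
tool_rot: [-179.9, -0.0, 78.5]
force: [-3.8, 0.9, 1.5]
width: 0.0355
```

It has contacted the closed end (3.8 N back along the push axis). I'll ease back 1 mm, lower to the deck, then release.

Call:
carry_out(motion=[[0, -1.5, 0, 0], [0, -1.5, 2, 0], [0, -1.5, 4, 0], [0, -1.5, 5, 0], [0, -1.5, 5, 0]])

```text
time_s: 18.2
position: [0.5902, -0.1083, 0.0762]
tool_rot: [180.0, -0.0, 78.5]
force: [-1.2, 1.1, -1.4]
width: 0.0356
```

Call:
carry_out(motion=[[0, 0, 0.5, 0], [0, 0, 0.5, 0]])

```text
time_s: 18.4
position: [0.5902, -0.1083, 0.0761]
tool_rot: [180.0, 0.0, 78.5]
force: [-2.6, 0.6, 4.2]
width: 0.0355
```

```bash
python3 d.py 0.5897 -0.1083 0.0757; python3 look.py 15
```

```text
18.4 [ 0.5902 -0.1083  0.0761] [179.97   0.    78.48] [-2.61  0.63  4.22] 0.0355 j [-10.5  28.1 103.3  -0.   48.6   1. ]
tool shift mm [-0.1 -0.5  0.4]
```

View pics/m15.png

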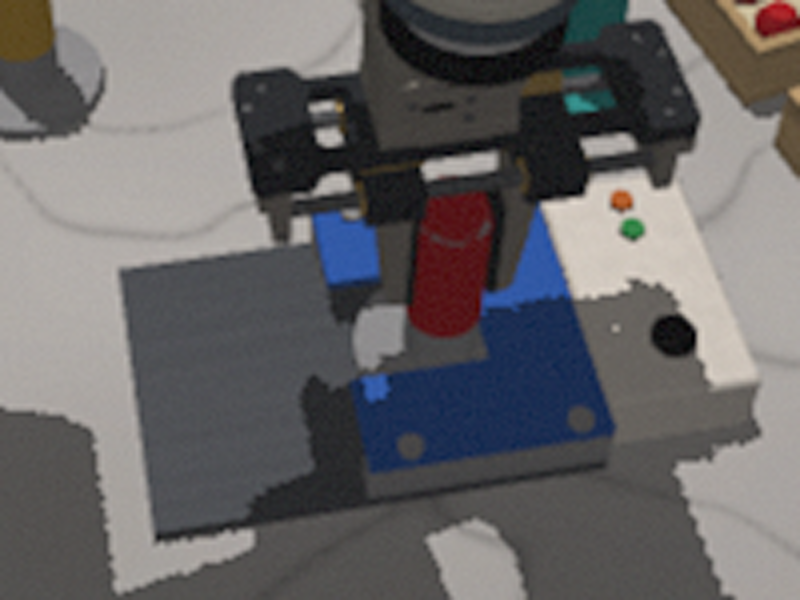

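It's on the deck (4 N up) and upright at crop (448,270). Opening now; the fingers stay well above the plate.

Call:
carry_out(motion=[[0, 0, 0, 0], [0, 0, 0, 0], [0, 0, 0, 0], [0, 0, 0, 0], [0, 0, 0, 0], [0, 0, 0, 0], [0, 0, 0, 0], [0, 0, 0, 0]], claw=0)

```text
time_s: 19.25
position: [0.59, -0.1083, 0.0757]
tool_rot: [180.0, -0.0, 78.5]
force: [0.2, -0.4, -0.2]
width: 0.0917
```

```bash
python3 d.py 0.5897 -0.1083 0.0757; python3 look.py 16
```

```text
19.25 [ 0.59   -0.1083  0.0757] [180.    -0.    78.48] [ 0.19 -0.38 -0.21] 0.0917 j [-10.5  28.1 103.3   0.   48.6   1. ]
tool shift mm [-0.1 -0.3 -0. ]
```

View pics/m16.png

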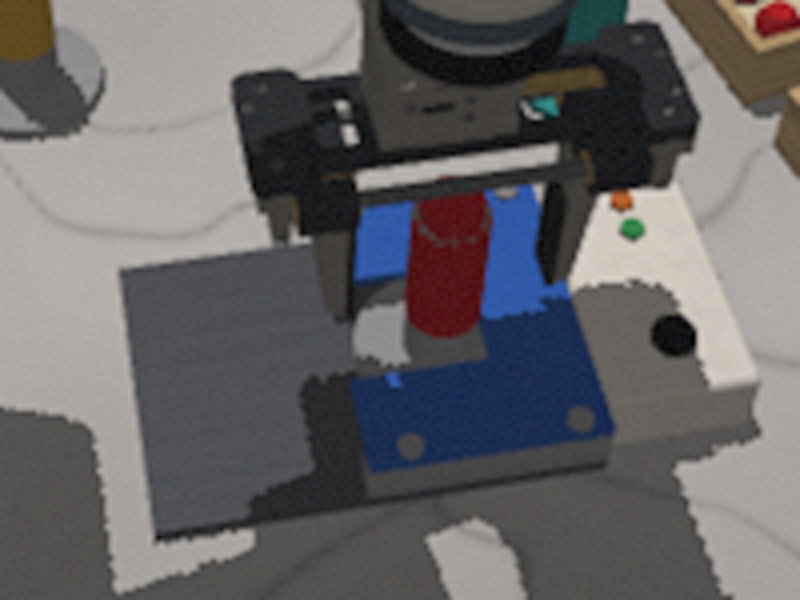

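The fingers are open and clear on both sides, and the barrel stands. I'll rise straight up and check.

Call:
carry_out(motion=[[0, 0, -15, 0], [0, 0, -40, 0], [0, 0, -70, 0], [0, 0, -105, 0], [0, 0, -130, 0], [0, -40, -140, 0], [0, -85, -140, 0], [0, -130, -140, 0]])

```text
time_s: 20.1
position: [0.4615, -0.0821, 0.217]
tool_rot: [179.9, -0.0, 78.5]
force: [0.5, -0.2, 0.1]
width: 0.0922
```

Call:
carry_out(motion=[[-45, 0, 0, 0], [-90, 0, 0, 0], [-135, 0, 0, 0], [-180, 0, 0, 0], [-220, 0, 0, 0], [-250, 0, 0, 0], [-250, 0, 0, 0], [-250, 0, 0, 0]])

```text
time_s: 20.9
position: [0.4124, -0.3275, 0.2163]
tool_rot: [180.0, -0.0, 78.4]
force: [-0.6, 0.5, 0.4]
width: 0.0917
```

```bash
python3 d.py 0.5897 -0.1083 0.0757; python3 look.py 17;  python3 - <<'E'
from rig import imaging
import cv2
a=imaging.get_image('top')[:,:,::-1]; cv2.imwrite('pics/top17.png',a)
cv2.imwrite('pics/mt17.png',cv2.resize(a[110:270,195:385],(760,640),interpolation=cv2.INTER_CUBIC)[:600])
E
```

```text
20.9 [ 0.4124 -0.3275  0.2163] [ 1.7998e+02 -1.0000e-02  7.8390e+01] [-0.6   0.52  0.38] 0.0917 j [-38.6  12.  106.1   0.   61.8 -27. ]
tool shift mm [250.3 129.5 140.7]
```

View pics/s17.png

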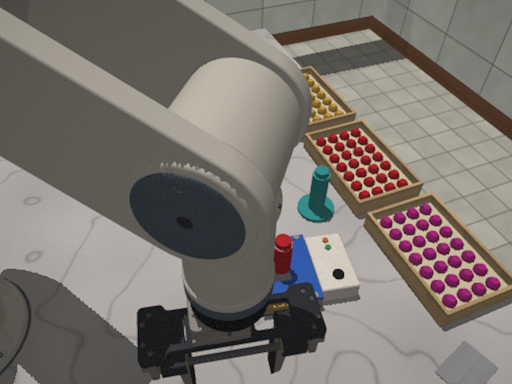

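View pics/mt17.png

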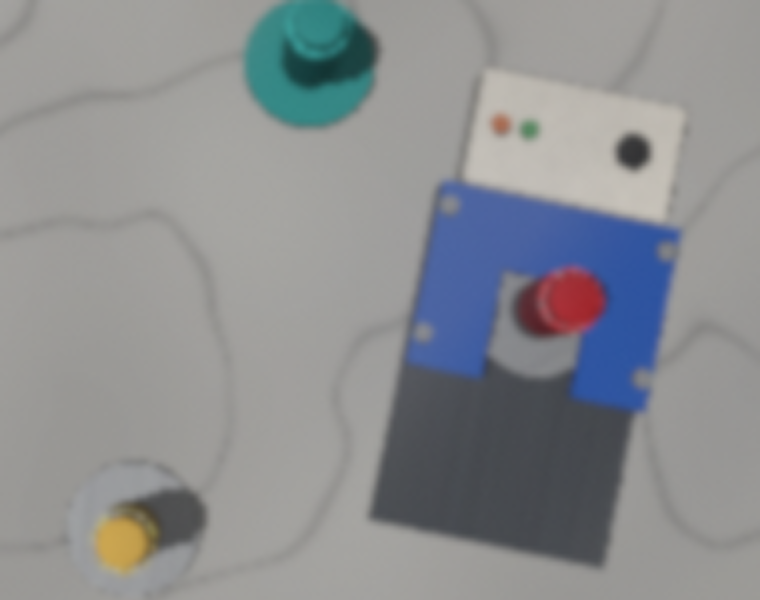

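Run:
```python
from h import *
u=((573.5)/4-.5+195,(300.5)/4-.5+110)
p=back('top',u,.128); q=(.5884,-.1066,np.radians(-11.4)); c,s=np.cos(q[2]),np.sin(q[2]); d=p[:2]-q[:2]
print(p.round(4),'dock(top-fit)',(c*d[0]+s*d[1])*1e3,(-s*d[0]+c*d[1])*1e3)
a=cv2.imread('pics/top0.png').astype(int);b=cv2.imread('pics/top17.png').astype(int)
for n,(r0,r1,c0,c1) in dict(gold=(220,265,205,250),silver=(220,265,125,175)).items():
    print(n,abs(a-b)[r0:r1,c0:c1].max(2).max(), abs(a-b)[r0:r1,c0:c1].mean())
```

```text
[ 0.5873 -0.1075  0.128 ] dock(top-fit) -0.9509665721087593 -1.0875953456050191
gold 2 0.3122633744855967
silver 2 0.3442962962962963
```

The cap sits within about 1.5 mm of the home axis, which also means it's upright. The gold and silver image patches haven't changed, and the arm is clear, so I'm handing it in.

```bash
python3 -c "
from rig import sign_off
print(sign_off())"
```

```text
the job is handed in; nothing more can be done
None
```

The red barrel is in the dock slot, upright with its flange under the blue plate, and pushed home against the closed end. I handed the job in at about 21 s; sign-off gives no verdict.

**First try went wrong:** With the jaws across the slot and the flange pressed on the deck, the front edge of the flange stuck. The barrel leaned to about 32°, measured from a picture and under the 45° limit. The lean could have been a little more between pictures. I backed out, let it settle flat, and measured where it stood.

**Second try worked:** I gripped it again with the jaws along the push direction. I carried it about 5 mm above the deck, rather than sliding it in contact, until it touched the closed end at about 4 N. Then I eased back, lowered it onto the deck, released it and moved the arm clear.

**Last checks:**
- **Position:** the top view puts the cap at about (-1, -1) mm in the dock frame. The two cameras disagree by about 2–3 mm, well inside the 15 mm limit.
- **Gold and silver barrels:** their patches of the top view match the first picture to within noise.
- **Arm:** the force reading showed no contact before hand-in.

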